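# Put the carving handpiece in its case, shut the lid and clamp it

## Robot

A 6-joint arm with a two-finger parallel gripper is mounted at the origin on the work surface. World frame = base frame: x ahead of the robot, y to its left, z up, the work surface at z = 0. Lengths are in mm, angles in rad, forces in N, time in s.
With the tool pointing down it reaches from about 400 to 825 mm from the base axis. Payload 7 kg.
Tool frame: the origin (TCP) lies on the centre line of the jaws, within the pads' length; the fingertips stand arm.tip_reach ahead of it and the grasp point (between the pads) lies 3 mm ahead of it (arm.tip_reach is the distance from the TCP to the fingertips, in mm); z points along the fingers, y is the line along which they close (so a half turn about z gives the same grasp; the last joint's range is limited). The gripper opens to 88 mm and grips with 3 to 60 N. Pads are 19 mm wide; open, the fingers measure 130 mm over their backs; the gripper's body (78 mm by 193 mm) begins 47 mm behind the grasp point.
Start: joints at [1.618, 0.359, 0.012, 0, -1.224, -0.288], TCP at [160.984, 655.499, 248.561] pointing down, gripper open.
Joint ranges: [-3.07, 3.07], [-1.43, 2.12], [-1.02, 1.25], [-3.03, 1.67], [-3.05, -0], [-3.03, 3.03]. Speed limits (rad/s): [2.39, 2.39, 3.01, 3.14, 3.14, 3.14].

## Interface

Orientations are given as a unit quaternion [w, x, y, z].
In Python, from station import arm, vision gives the robot as it stands. The module is installed in compiled form; this text tells all that it offers.
- The arm moves only by the tool servo_tool, never from a script. Its argument "commands" is a list of rows, each a list of 4 numbers: the shift along the world's x, y, z scaled (see below), then the turn about the world's z scaled (see below). In form: [[dx, dy, dz, twist], ...]. A call has 1 to 20 rows; each row shifts and turns the commanded pose from where the row before left it; what a row does not reach is not made up. The controller multiplies each number of a shift by 0.05 m and each number of a turn by 30 degrees. A row lasts 1/10 s, in which the tool goes at most 50 mm and 8.59 degrees, less where a joint would pass 70% of its speed; a pose out of reach is approached as far as the arm can. A call with a number of a shift or a turn outside -1 to 1 is refused whole. A call with a gripper value outside its range is refused whole. "grip" is the closure, from -1 (fully open) to 1 (shut), so that 0 is half open, set as the call begins (left out, the last holds). The fingers move at their own pace and stop on an object; "squeeze" is the grip in N (left out, the last holds). Time passes only in rows, so rows that do not move let the fingers close. It gives the time, the measured TCP pose, the force, the opening and the grip force at its end, in the units of the state.
- arm.observe(): the state, without advancing time (a new reading comes with each control period).
- vision.get_image(name): name is "scene" or "top" or "wrist"; returns (picture, depth): 480x640x3 uint8, red, green, blue; 480x640 float32, mm along the optical axis (not along the pixel's ray), 0 where there is no reading.
- vision.calibration(name): a dict with "mtx" (3x3 intrinsics, pixels), "rvec" (rotation vector, rad) and "tvec" (3), from world to camera coordinates, as OpenCV has them. Camera axes: x right, y down, z forward; pixel columns grow to the right and rows downward; lengths in mm; the calibration is good to about 2 mm. A picture is of the moment at which its call begins: read the wrist's pose just before it. calibration takes no time and is no camera call; for the wrist camera it gives the pose at the moment of the call.
- arm.sign_off(): hands the job in; it is judged then, once.
The state is a dict: "time": time; "joint_positions": joint angles; "qvel": joint speeds; "tau": joint torques, N m; "eef_pos": TCP position; "tool_rot": TCP orientation; "contact_force": force on the tool from outside, world axes, zero at the start; "moment": the same for the moment, N m; "gripper_width": opening from 0.0 (shut) to 1.0 (fully open); "grasp_force": force on a finger pad.
Only numpy, scipy, OpenCV 4.12 (cv2) and the standard library are available. Lean on these libraries where they do the work, as an engineer would, in place of code of your own. Each camera call takes 0.05 s, during which the arm holds its last target. There are 200 camera calls.

## Task

Put the carving handpiece away: lay it gently in the wooden case under the half-open lid, body flat on the floor of the case and its slim nose resting between the two small blocks, pointing to the front. Then shut the lid fully, and only then swing the clamp arm on the side of the case all the way down onto it. Use no brute force on the handpiece, lid or clamp, and leave everything else on the bench where it is.

Things in the scene. Friction and masses are not known exactly. Their poses are not given: they have to be found in the camera images.
- handpiece: cordless carving handpiece, 156 mm long, 0.3 kg: grey rectangular body 92 (x) x 38 (y) x 42 mm (z) with a slim round black nose on its -x end (24 mm diameter, 50 long, axis 21 mm above the underside) and a steel collet (12 mm thick, 14 long). Origin: centre of the underside of the grey body; z up as it lies on the bench
- nose_tip (a point): tip of the handpiece's collet, 110 mm from the handpiece origin along its -x, 21 mm above its underside
- case: wooden tool case, open tray 192 (x) x 170 (y) x 60 mm high, fixed; origin: centre of its underside, z up, front = -x side (turned to the robot's left). Walls 8, floor 6 mm thick. Front wall only 36 mm high over a 70 mm wide finger notch in its middle. Outside the +y wall a post (x -22 to 22, y 87 to 135, 62 mm high) carries the clamp
- nose_rest (a point): on the case floor (x = -32.5, y = 0, z = 6 mm of the case), middle of a 32 mm wide slot between two small wooden blocks 25 mm long (x), 22 wide, 25 high. The nose lies in this slot, pointing to the front; the grey body lies flat on the floor behind the blocks: handpiece origin at x = 22 to 42, y = 0, z = 6 mm of the case
- lid (a joint): lid angle: 0 = shut, flat on the rim; grows as it opens, stops at 1.05. Wooden frame with a clear pane, 202 (from the hinge) x 170 x 10 mm thick, hinged at the top of the case's back (+x) wall; shut, its edge stands 10 mm proud of the front wall. Half open it leans over the back of the tray. Stiff hinge: it stays where it is left
- lid_hinge (a point): middle of the lid's hinge line: x = 96, z = 60 mm of the case; the lid's underside lies on it
- lid_edge (a point): middle of the lid's free edge, on its upper (outer) face
- clamp (a joint): clamp arm angle: 0 = down, lying level across the lid; about 1.57 = upright, up to 1.9 = leaning outward. Stiff: it stays where it is left
- clamp_pivot (a point): clamp arm's pivot (axis along the case's x): x = 0, y = 120, z = 83.5 mm of the case. The steel arm is a bar 24 mm wide (x) and 12 mm thick, its centre line through the pivot, reaching 95 mm from it; down, it points to the case's -y with a rubber foot under it on the lid
- clamp_tip (a point): free end of the clamp arm, on its outer face (the upper face when down)
- offcut: dark wood offcut, a plain bar 150 x 40 x 40 mm, lying on the bench; not part of the job. Bystander. Origin: centre of its underside
- gourd_bowl: round bowl cut from a pale gourd, 140 mm across, 65 high. Bystander. Origin: centre of its underside
- gourd: small dark pear-shaped gourd standing up, 92 mm across, 131 high. Bystander. Origin: centre of its underside
- sanding_block: cork sanding block 75 x 45 x 28 mm. Bystander. Origin: centre of its underside
- brush: brush lying flat. Bystander. Origin on its underside, x along it
- glue: glass jar 52 mm across, 110 high. Bystander. Origin: centre of its underside
- mug: white mug, 76 mm across, 90 high. Bystander. Origin: centre of its underside
There are look-alikes about, which are no part of the job. Leave any purple, red or turquoise look-alike of the handpiece alone.

How it is judged:
By the outcome, as a careful person would: the job done as asked, in the order asked, and still so for the second after the job is handed in, with the robot touching nothing.
It also fails if it takes over 69 s, if anything falls off the work surface, if the arm or the gripper's body presses on something with over 40 N, if the wrist force passes 120 N, or if a joint passes its speed limit or range.

## Working session

There is one attempt and no reset: what is moved stays moved. The work goes in short steps, Python scripts to look and compute and a tool call to move; the robot and the scene stay as the last step left them, time stands still between calls to the robot, and variables do not carry over. Pictures are saved under pics/ and viewed, at most 10 in all, crops included, and the job is handed in when it is done.

Besides the shell and the picture viewer there is one more tool, called after ">>>" in YAML: its name, and indented under it one key for each argument. servo_tool: Moves the arm, as the interface text tells. Shifts and turns lie within -1 to 1; 1 stands for 0.05 m of shift or 30 degrees of turn. Its arguments: {"type":"object","properties":{"commands":{"type":"array","items":{"type":"array","items":{"type":"number"}}},"grip":{"type":"number"},"squeeze":{"type":"number"}},"required":["commands"]}

```bash
mkdir -p pics; cat > h.py <<'E'
import numpy as np, cv2
from station import arm, vision
def grab(n):
    c=vision.calibration(n); p,d=vision.get_image(n); return p,d,c
def world(c,d,u,v):
    R=cv2.Rodrigues(np.array(c['rvec'],float))[0]; t=np.array(c['tvec'],float).ravel()
    K=np.array(c['mtx']); u=np.asarray(u,float);v=np.asarray(v,float);z=np.asarray(d,float)
    pc=np.stack([(u-K[0,2])/K[0,0]*z,(v-K[1,2])/K[1,1]*z,z],-1)
    return (pc-t)@R
def cloud(d,c):
    v,u=np.mgrid[:480,:640]; return world(c,d,u,v)
def proj(c,P):
    return cv2.projectPoints(np.float64(P).reshape(-1,1,3),np.float64(c['rvec']),np.float64(c['tvec']),np.float64(c['mtx']),None)[0].reshape(-1,2)
def save(n,p): cv2.imwrite('pics/'+n+'.png',p[:,:,::-1])
E
python3 - <<'E'
from h import *
for n in ('top','scene'):
    p,d,c=grab(n); save(n+'0',p); np.savez(n+'0',p=p,d=d)
    R=cv2.Rodrigues(np.array(c['rvec']))[0]; print(n,(-R.T@np.array(c['tvec']).ravel()).round(), (d==0).mean())
s=arm.observe();print(s, arm.tip_reach)
E
```

```text
top [ 479.   55. 1059.] 0.0037890625
scene [1665.  129.  817.] 0.0040462239583333335
{'time': 0.1, 'joint_positions': array([ 1.61809745e+00,  3.59277785e-01,  1.11498767e-02, -3.05977404e-04,
       -1.22407189e+00, -2.88125309e-01]), 'qvel': array([ 0.0017067 , -0.0019924 ,  0.0037079 ,  0.00062446,  0.00134817,
       -0.00064439]), 'tau': array([-2.86457587e-03, -5.84165239e+01,  2.93751079e+01,  7.01550007e+00,
        1.01460921e-02, -5.45529701e-05]), 'eef_pos': array([160.90054774, 655.13251039, 247.74077709]), 'tool_rot': array([ 7.15900051e-04,  9.92752706e-01, -1.20173006e-01, -2.46905598e-05]), 'contact_force': array([-0.05963434, -0.41136724,  0.70943019]), 'moment': array([ 0.01260637, -0.00936704, -0.06735795]), 'grasp_force': 0.0, 'gripper_width': 0.9975462301899584} 22.0
```

View pics/top0.png

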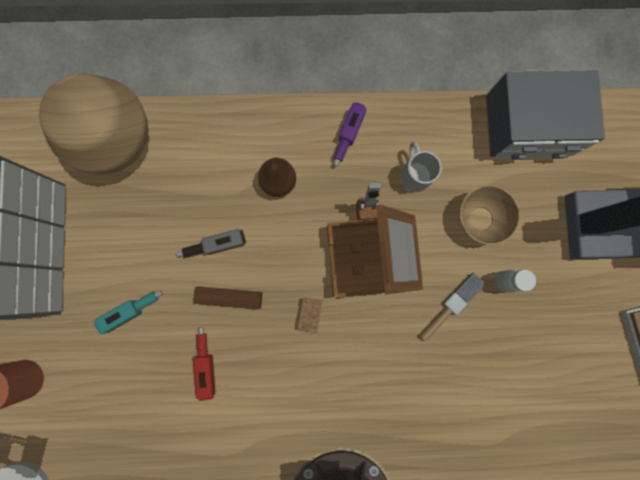

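View pics/scene0.png

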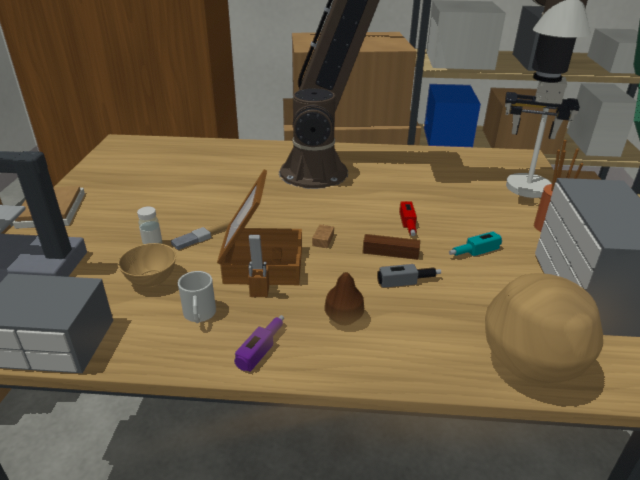

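Candidates for the handpiece in the top view are purple (350,135), red (203,365), turquoise (128,312) and grey with a black nose (212,244). Grey is the one described, with its nose pointing to image left, which is world +y. The case is at (375,255) with its open side to the left. The clamp is upright at (372,195) and the lid is half open at (402,250).

```bash
python3 - <<'E'
from h import *
z=np.load('top0.npz'); p,d=z['p'],z['d']; c=vision.calibration('top'); W=cloud(d,c)
def rect(m,name):
    P=W[m]; r=cv2.minAreaRect(P[:,:2].astype(np.float32)); print(name,m.sum(),np.round(cv2.boxPoints(r)).tolist(),'c',np.round(r[0],1),'sz',np.round(r[1],1),'ang',round(r[2],1),'z',np.percentile(P[:,2],[5,50,95]).round(1))
v,u=np.mgrid[:480,:640]
win=lambda a,b,e,f:(u>=a)&(u<=b)&(v>=e)&(v<=f)
Z=W[...,2]
rect(win(170,255,220,265)&(Z>8),'hand all')
rect(win(170,255,220,265)&(Z>36),'hand body')
w=win(320,430,200,305)
rect(w&(Z>52)&(Z<68)&(u<388),'rim')
rect(win(355,385,178,215)&(Z>45),'clamp')
rect(win(190,265,280,310)&(Z>30),'offcut')
# lid plane
m=win(390,415,225,285)&(Z>60); P=W[m]; 
A=np.linalg.lstsq(np.c_[P[:,:2],np.ones(len(P))],P[:,2],rcond=None)[0]; print('lid plane',A,'ang',np.arctan(np.hypot(*A[:2])))
m=win(375,425,200,300)&(Z>70);rect(m,'lid')
for q in [(330,225),(335,297),(380,220),(380,290),(373,185),(373,200),(383,208),(413,210),(422,290),(385,293),(366,210)]: print(q,W[q[1],q[0]].round())
cv2.imwrite('pics/crop1.png',cv2.resize(np.hstack([p[160:310,310:440],p[190:340,160:290]])[:,:,::-1],None,fx=3,fy=3,interpolation=cv2.INTER_CUBIC))
E
```

```text
hand all 1013 [[479.0, 55.0], [574.0, 28.0], [666.0, 338.0], [571.0, 366.0]] c [572.4 196.8] sz [323.8  99. ] ang 73.6 z [21.8 39.6 44.5]
hand body 656 [[479.0, 55.0], [554.0, 27.0], [658.0, 301.0], [584.0, 329.0]] c [568.9 178.1] sz [293.1  80. ] ang 69.1 z [37.4 41.2 45.2]
rim 756 [[465.0, 4.0], [472.0, -110.0], [688.0, -98.0], [681.0, 16.0]] c [576.6 -46.9] sz [216.1 113.9] ang 3.3 z [55.8 59.7 63. ]
clamp 642 [[451.0, 3.0], [679.0, -121.0], [707.0, -69.0], [479.0, 55.0]] c [579.  -32.9] sz [ 60.  259.7] ang 61.5 z [ 58.5 108.9 234. ]
offcut 1181 [[435.0, 59.0], [479.0, 55.0], [499.0, 320.0], [455.0, 323.0]] c [467.  189.3] sz [265.1  44.5] ang 85.7 z [36.1 39.2 42.3]
lid plane [-1.15101197e-01  2.13692493e+00  5.05512797e+02] ang 1.1336616961100625
lid 3160 [[467.0, -191.0], [673.0, -202.0], [685.0, 45.0], [479.0, 55.0]] c [575.9 -73.2] sz [247.  206.3] ang 87.1 z [ 80.9 171.4 234.8]
(330, 225) [628.   9.  58.]
(335, 297) [464.  -1.  -3.]
(380, 220) [609. -78. 234.]
(380, 290) [ 478. -100.   57.]
(373, 185) [691. -76. 177.]
(373, 200) [674. -85. 109.]
(383, 208) [633. -85. 231.]
(413, 210) [ 669. -197.    2.]
(422, 290) [ 475. -210.   -2.]
(385, 293) [472. -82. 232.]
(366, 210) [661. -75.  62.]
```

View pics/crop1.png

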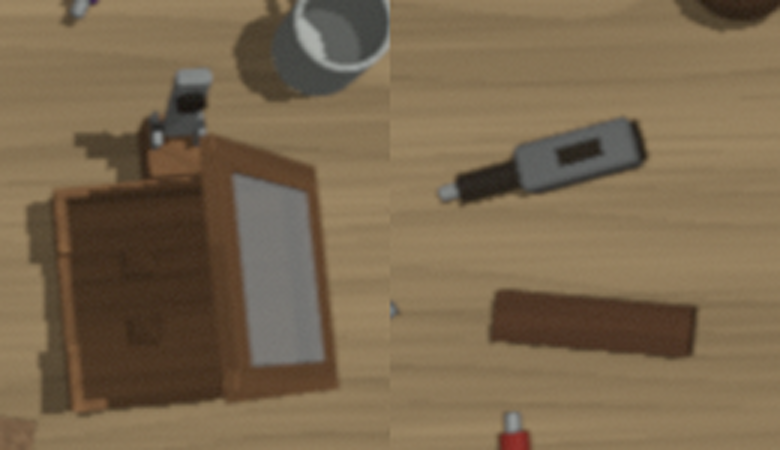

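The crop confirms the grey body with a black nose and bright collet. The case tray shows two small blocks and the clamp stands upright. The zero-depth pixels polluted the rectangles, so I'll redo those with them masked out.

```bash
python3 - <<'E'
from h import *
z=np.load('top0.npz'); p,d=z['p'],z['d']; c=vision.calibration('top'); W=cloud(d,c); ok=d>0
def rect(m,name):
    m=cv2.morphologyEx((m&ok).astype(np.uint8),cv2.MORPH_OPEN,np.ones((2,2)))>0
    P=W[m]; r=cv2.minAreaRect(P[:,:2].astype(np.float32)); print(name,m.sum(),np.round(cv2.boxPoints(r)).tolist(),'c',np.round(r[0],1),'sz',np.round(r[1],1),'ang',round(r[2],1),'z',np.percentile(P[:,2],[5,50,95]).round(1)); return P
v,u=np.mgrid[:480,:640]
win=lambda a,b,e,f:(u>=a)&(u<=b)&(v>=e)&(v<=f)
Z=W[...,2]
P=rect(win(170,255,220,265)&(Z>8),'hand all')
P=rect(win(170,255,220,265)&(Z>34)&(p.min(2)>60),'hand body')
rect(win(190,265,280,310)&(Z>30),'offcut')
P=rect(win(320,345,215,300)&(Z>28)&(Z<70),'front wall')
for e in (win(326,333,226,293),):
    P=W[e&ok&(Z>30)&(Z<70)]; a=np.polyfit(P[:,0],P[:,1],1); print('front y=a x+b',a, P[:,0].min(),P[:,0].max())
P=rect(win(335,380,212,225)&(Z>50)&(Z<70),'+x wall')
P=rect(win(335,378,285,300)&(Z>50)&(Z<70),'-x wall')
P=rect(win(355,385,178,206)&(Z>70)&(Z<200),'clamp')
for q in range(181,212,3): print(q,[W[q,k].round().tolist() for k in (369,374)])
m=win(380,425,205,300)&(Z>50)&(Z<250)&ok;P=rect(m,'lid'); 
for q in (230,250,275): print([W[q,k].round().tolist() for k in range(379,424,6)])
E
```

```text
hand all 995 [[479.0, 55.0], [573.0, 29.0], [663.0, 341.0], [569.0, 368.0]] c [570.9 198.3] sz [325.3  97.1] ang 73.9 z [-0.2 39.  44.2]
hand body 550 [[479.0, 55.0], [553.0, 27.0], [651.0, 282.0], [577.0, 310.0]] c [564.9 168.8] sz [273.1  78.5] ang 69.0 z [30.5 40.8 44.3]
offcut 1170 [[432.0, 59.0], [479.0, 55.0], [497.0, 328.0], [450.0, 331.0]] c [464.8 193.1] sz [272.8  47.3] ang 86.2 z [ 6.6 39.  42.3]
front wall 403 [[463.0, -27.0], [635.0, -30.0], [636.0, 53.0], [465.0, 56.0]] c [549.7  12.7] sz [ 83.  171.2] ang 89.0 z [ 3.3 56.  61.9]
front y=a x+b [  0.0322392  -11.85534977] 485.3643290082065 627.4725300384987
+x wall 295 [[479.0, 55.0], [640.0, -112.0], [689.0, -64.0], [528.0, 103.0]] c [584.3  -4.4] sz [ 68.4 232. ] ang 43.9 z [38.3 59.  63.5]
-x wall 187 [[449.0, -103.0], [474.0, -107.0], [490.0, -1.0], [465.0, 3.0]] c [469.5 -52. ] sz [107.6  25.1] ang 81.6 z [-2.5 58.5 61.8]
clamp 320 [[473.0, 47.0], [721.0, -140.0], [745.0, -109.0], [497.0, 79.0]] c [608.9 -30.7] sz [ 38.9 310.8] ang 52.9 z [  0.7 129.4 177.5]
181 [[479.0, 55.0, 1059.0], [743.0, -105.0, -1.0]]
184 [[6
[... 494 characters left out ...]

lid 3147 [[453.0, 54.0], [472.0, -217.0], [654.0, -205.0], [635.0, 66.0]] c [553.8 -75.4] sz [182.4 271.5] ang 4.0 z [ 67.8 161.8 234.6]
[[591.0, -76.0, 232.0], [591.0, -87.0, 231.0], [595.0, -105.0, 194.0], [599.0, -123.0, 165.0], [602.0, -141.0, 137.0], [607.0, -162.0, 103.0], [610.0, -181.0, 76.0], [619.0, -214.0, 1.0]]
[[573.0, -110.0, 3.0], [552.0, -84.0, 237.0], [555.0, -102.0, 204.0], [557.0, -119.0, 176.0], [559.0, -137.0, 148.0], [561.0, -157.0, 116.0], [564.0, -178.0, 81.0], [571.0, -212.0, -1.0]]
[[513.0, -107.0, 7.0], [506.0, -83.0, 232.0], [506.0, -96.0, 224.0], [506.0, -114.0, 187.0], [507.0, -132.0, 159.0], [508.0, -151.0, 129.0], [508.0, -172.0, 96.0], [509.0, -191.0, 70.0]]
```

```bash
cat >> h.py <<'E'
def rect(P,name):
    r=cv2.minAreaRect(P[:,:2].astype(np.float32)); print(name,len(P),np.round(cv2.boxPoints(r)).tolist(),'c',np.round(r[0],1),'sz',np.round(r[1],1),'ang',round(r[2],1),'z',np.percentile(P[:,2],[5,50,95]).round(1)); return r
def big(m):
    n,l,s,_=cv2.connectedComponentsWithStats(m.astype(np.uint8)); return l==1+np.argmax(s[1:,4])
E
python3 - <<'E'
from h import *
z=np.load('top0.npz'); p,d=z['p'],z['d']; c=vision.calibration('top'); W=cloud(d,c)
v,u=np.mgrid[:480,:640]; Z=W[...,2]; Z[d<300]=-99
win=lambda a,b,e,f:(u>=a)&(u<=b)&(v>=e)&(v<=f)
rect(W[big(win(170,255,220,265)&(Z>8)&(Z<60))],'hand all')
rect(W[big(win(170,255,220,265)&(Z>36)&(Z<60))],'hand body')
rect(W[big(win(190,265,280,310)&(Z>30)&(Z<60))],'offcut')
rect(W[big(win(295,325,290,340)&(Z>15)&(Z<60))],'cork')
rect(W[big(win(255,300,150,205)&(Z>15)&(Z<160))],'gourd')
def line(m,ax,nm):
    P=W[m]; P=P[abs(P[:,1-ax]-np.median(P[:,1-ax]))<12]; a=np.polyfit(P[:,ax],P[:,1-ax],1); print(nm,len(P),a.round(4),'at mid',np.round([P[:,ax].mean(),P[:,1-ax].mean()],1),P[:,ax].min().round(),P[:,ax].max().round())
rim=(Z>50)&(Z<66)
line(win(324,345,218,300)&rim,0,'front'); line(win(334,362,210,230)&rim,1,'+x wall'); line(win(336,372,282,300)&rim,1,'-x wall')
m=win(384,405,207,300)&(Z>222)&(Z<250); line(m,0,'lid edge')
rect(W[win(350,375,203,220)&(Z>52)&(Z<68)],'post')
rect(W[big(win(355,385,178,206)&(Z>80)&(Z<200))],'clamp')
print(W[win(355,385,178,206)&(Z>80)&(Z<200)][:,2].max())
E
```

```text
hand all 1001 [[556.0, 360.0], [594.0, 205.0], [631.0, 214.0], [593.0, 370.0]] c [593.5 287.4] sz [ 38.5 160.2] ang 13.9 z [21.7 39.5 44.2]
hand body 643 [[571.0, 298.0], [594.0, 206.0], [631.0, 215.0], [608.0, 307.0]] c [601.  256.7] sz [38.2 94.8] ang 14.0 z [37.4 41.2 44.7]
offcut 1174 [[443.0, 174.0], [482.0, 169.0], [500.0, 319.0], [460.0, 323.0]] c [471.1 246.2] sz [150.6  40. ] ang 83.4 z [36.1 39.2 42.2]
cork 642 [[385.0, 45.0], [458.0, 31.0], [467.0, 75.0], [393.0, 89.0]] c [425.7  59.8] sz [44.8 74.8] ang 78.9 z [24.2 27.3 30.5]
gourd 1210 [[685.0, 130.0], [744.0, 67.0], [806.0, 126.0], [747.0, 189.0]] c [745.5 128. ] sz [85.7 86.7] ang 43.7 z [ 40.7  75.9 124. ]
front 207 [  0.0367 -17.3804] at mid [557.3   3.1] 467.0 635.0
+x wall 124 [-9.970000e-02  6.302979e+02] at mid [-34.  633.7] -65.0 -0.0
-x wall 144 [-2.44000e-02  4.71464e+02] at mid [-37.7 472.4] -81.0 0.0
lid edge 456 [ 6.50000e-03 -9.15146e+01] at mid [531.6 -88.1] 472.0 636.0
post 251 [[633.0, -94.0], [672.0, -99.0], [678.0, -52.0], [638.0, -47.0]] c [655.4 -73. ] sz [48.1 40.1] ang 83.0 z [56.4 60.8 63.9]
clamp 319 [[664.0, -61.0], [669.0, -101.0], [699.0, -97.0], [694.0, -58.0]] c [681.4 -79.3] sz [30.1 39.5] ang 6.2 z [ 85.  151.8 177.3]
179.50526871779826
```

>>> servo_tool:
  commands:
    - [0.3, -0.22, 0, -0.08]
    - [0.6, -0.45, 0, -0.15]
    - [0.6, -0.45, 0, -0.15]
    - [0.6, -0.45, 0, -0.15]
    - [0.6, -0.45, 0, -0.15]
    - [0.6, -0.45, 0, -0.15]
    - [0.6, -0.45, 0, -0.15]
    - [0.6, -0.45, 0, -0.15]
    - [0.6, -0.45, 0, -0.15]
    - [0.6, -0.45, 0, -0.15]
    - [0.6, -0.45, 0, -0.15]
    - [0.6, -0.45, 0, -0.15]
    - [0.6, -0.45, 0, -0.15]
    - [0.6, -0.45, 0, -0.15]
    - [0.3, -0.2, 0, -0.04]
    - [0, 0, 0, 0]
  grip: -1
  squeeze: 35

```text
time: 1.7
eef_pos: [582.6, 339.6, 247.8]
tool_rot: [0.001, 0.787, -0.617, 0.0]
contact_force: [-0.3, 1.1, 0.0]
gripper_width: 1.0
grasp_force: 0.0
```

```bash
python3 - <<'E'
from h import *
s=arm.observe(); q=s['tool_rot']; print(s['time'],s['eef_pos'],'ytool deg',np.degrees(np.arctan2(q[2]**2-q[1]**2+q[0]**2-q[3]**2,2*(q[1]*q[2]-q[0]*q[3]))))
p,d,c=grab('wrist'); save('w1',p); W=cloud(d,c); Z=W[...,2]; Z[d<100]=-99
R=cv2.Rodrigues(np.array(c['rvec']))[0]; print((-R.T@np.array(c['tvec']).ravel()).round())
near=(abs(W[...,0]-600)<60)&(abs(W[...,1]-285)<100)
m=near&(Z>34)&(Z<60); rect(W[big(m)],'body'); rect(W[big(near&(Z>8)&(Z<60))],'all')
E
```

```text
1.7 [582.62488991 339.63620069 247.81344949] ytool deg -166.13018136498118
[601. 267. 385.]
body 5602 [[574.0, 301.0], [597.0, 206.0], [634.0, 215.0], [611.0, 310.0]] c [604.  258.3] sz [38.1 97.5] ang 13.8 z [38.9 42.6 45. ]
all 7301 [[559.0, 362.0], [597.0, 206.0], [634.0, 215.0], [596.0, 371.0]] c [596.5 288.6] sz [ 38.1 160.3] ang 13.8 z [27.8 42.1 44.8]
```

View pics/w1.png

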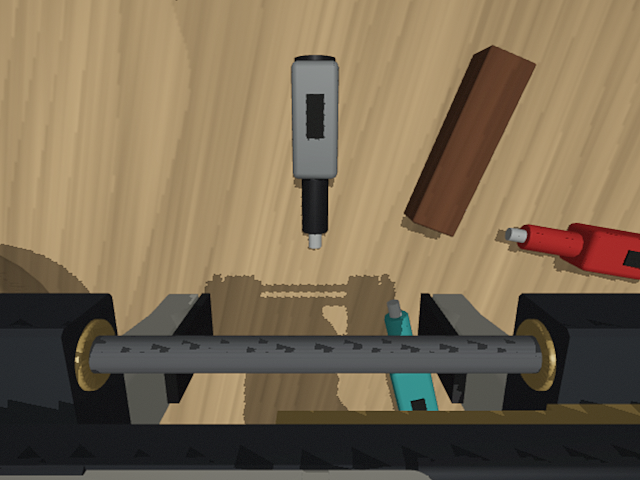

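The wrist view shows the grey handpiece, body (315,120) and nose down to (315,240), aligned with the jaws. Its size agrees with the top view. Next I'll take one close look at the case before grasping.

>>> servo_tool:
  commands:
    - [-0.1, -0.4, 0, -0.04]
    - [-0.1, -0.75, 0, -0.04]
    - [-0.1, -0.75, 0, -0.04]
    - [-0.1, -0.75, 0, -0.04]
    - [-0.1, -0.75, 0, -0.04]
    - [-0.1, -0.75, 0, -0.04]
    - [-0.1, -0.75, 0, -0.04]
    - [-0.1, -0.6, 0, -0.04]
    - [-0.1, -0.25, 0, -0.04]
    - [0, 0, 0, 0]

```text
time: 2.75
eef_pos: [535.0, 53.8, 248.9]
tool_rot: [-0.0, 0.727, -0.687, -0.0]
contact_force: [0.1, 0.1, 1.0]
gripper_width: 1.003
grasp_force: 0.0
```

```bash
python3 - <<'E'
from h import *
s=arm.observe(); print(s['time'],s['eef_pos'],s['joint_positions'].round(2))
p,d,c=grab('wrist'); save('w2',p); W=cloud(d,c); Z=W[...,2]; Z[d<100]=-99; np.savez('w2',p=p,W=W)
def line(m,ax,nm):
    P=W[m]
    for _ in range(4):
        a=np.polyfit(P[:,ax],P[:,1-ax],1); r=abs(P[:,1-ax]-np.polyval(a,P[:,ax])); P=P[r<max(5,2*np.median(r))]
    print(nm,len(P),a.round(4),'mid',np.round([P[:,ax].mean(),P[:,1-ax].mean()],1),np.round(np.percentile(P[:,ax],[0,100])),'z',np.median(P[:,2]).round(1))
X,Y=W[...,0],W[...,1]; rim=(Z>54)&(Z<66)
line(rim&(Y>-12)&(Y<20)&(X>455)&(X<650),0,'front'); line(rim&(X>615)&(X<650)&(Y<-8)&(Y>-120),1,'+x'); line(rim&(X>455)&(X<490)&(Y<-8)&(Y>-120),1,'-x')
bl=(Z>24)&(Z<36)&(X>490)&(X<620)&(Y<-15)&(Y>-110)
n,l,st,_=cv2.connectedComponentsWithStats(bl.astype(np.uint8))
for i in range(1,n):
    if st[i,4]>100: rect(W[l==i],'blk')
f=(X>500)&(X<600)&(Y<-90)&(Y>-100)&(Z<40)&(Z>-5);print('floor',np.median(Z[f]))
rect(W[rim&(X>645)&(Y>-120)&(Y<-40)],'post')
E
```

```text
2.75 [535.00312633  53.83740303 248.94398908] [ 0.46  0.13 -0.29 -0.   -1.15 -0.41]
front 1352 [  0.0487 -22.2033] mid [548.9   4.6] [468. 638.] z 60.6
+x 2173 [-9.940000e-02  6.323219e+02] mid [-61.6 638.3] [-105.   -8.] z 60.6
-x 1925 [-5.570000e-02  4.726574e+02] mid [-63.9 476.2] [-115.   -8.] z 60.6
blk 891 [[572.0, -40.0], [573.0, -65.0], [595.0, -64.0], [594.0, -39.0]] c [583.2 -51.9] sz [22.1 24.5] ang 2.8 z [29.3 31.6 32.9]
blk 863 [[518.0, -43.0], [519.0, -68.0], [540.0, -67.0], [539.0, -42.0]] c [528.9 -55. ] sz [21.4 24.5] ang 3.1 z [30.1 31.6 33. ]
floor 6.79445503449755
post 3103 [[643.0, -59.0], [646.0, -104.0], [693.0, -101.0], [690.0, -57.0]] c [668.1 -80.1] sz [47.2 44.6] ang 3.0 z [60.4 62.6 64. ]
```

View pics/w2.png

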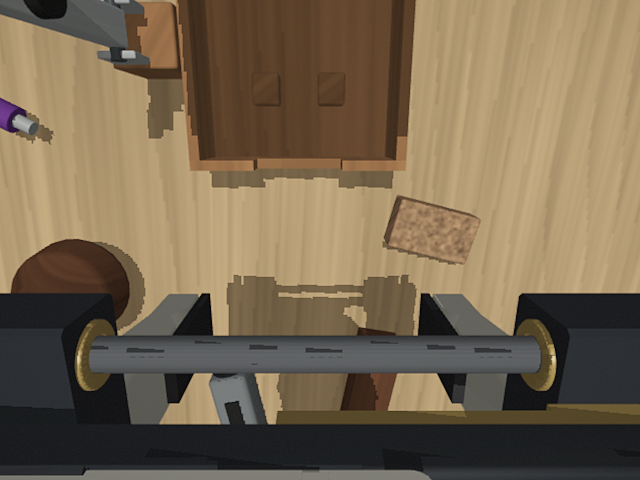

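The wrist view shows the case: blocks at (266,88) and (331,88), 54.4 mm apart as expected, and the front notch at (300,162). The post measured within 1 mm of its prediction. That puts the case origin at (557.8, -85.9) with the y axis at 3.15°.

I'll grip the nose, 88 mm ahead of the handpiece origin, so the gripper stays clear of the lid. Turning the wrist half round puts the camera side away from the lid.

>>> servo_tool:
  commands:
    - [0.047, 0.29, 0, 0.28]
    - [0.047, 0.29, 0, 0.28]
    - [0.047, 0.29, 0, 0.28]
    - [0.047, 0.29, 0, 0.28]
    - [0.047, 0.29, 0, 0.28]
    - [0.047, 0.29, 0, 0.28]
    - [0.047, 0.29, 0, 0.28]
    - [0.047, 0.29, 0, 0.28]
    - [0.047, 0.29, 0, 0.28]
    - [0.047, 0.29, 0, 0.28]
    - [0.047, 0.29, 0, 0.28]
    - [0.047, 0.29, 0, 0.28]
    - [0.047, 0.29, 0, 0.28]
    - [0.047, 0.29, 0, 0.28]
    - [0.047, 0.29, 0, 0.28]
    - [0.047, 0.29, 0, 0.28]
    - [0.047, 0.29, 0, 0.28]
    - [0.047, 0.29, 0, 0.28]
    - [0.047, 0.29, 0, 0.28]
    - [0.047, 0.29, 0, 0.28]

```text
time: 4.8
eef_pos: [582.4, 347.0, 248.1]
tool_rot: [-0.0, 0.756, 0.655, -0.0]
contact_force: [-0.1, 0.1, 0.7]
gripper_width: 0.997
grasp_force: 0.0
```

>>> servo_tool:
  commands:
    - [0, 0, -0.5, 0.28]
    - [0, 0, -0.7, 0.28]
    - [0, 0, -0.7, 0.2]
    - [0, 0, -0.7, 0]
    - [0, 0, -0.7, 0]
    - [0, 0, -0.4, 0]
    - [0, 0, 0, 0]
    - [0, 0, 0, 0]

```text
time: 5.6
eef_pos: [582.8, 345.8, 63.6]
tool_rot: [0.0, 0.614, 0.789, -0.0]
contact_force: [0.4, -0.5, 0.5]
gripper_width: 0.999
grasp_force: 0.0
```

```bash
python3 - <<'E'
from h import *
s=arm.observe(); q=s['tool_rot']; print(s['time'],s['eef_pos'],s['joint_positions'].round(2),'ytool deg',np.degrees(np.arctan2(q[2]**2-q[1]**2+q[0]**2-q[3]**2,2*(q[1]*q[2]-q[0]*q[3]))))
E
```

```text
5.6 [582.8078161  345.79114584  63.63642147] [ 0.82  0.52 -0.19  0.   -0.86  2.57] ytool deg 14.2094547980025
```

>>> servo_tool:
  commands:
    - [0, -0.03, -0.25, 0]
    - [0, 0, -0.25, 0]
    - [0, 0, -0.25, 0]
    - [0, 0, 0, 0]

```text
time: 6.0
eef_pos: [581.9, 342.0, 23.9]
tool_rot: [-0.0, 0.615, 0.788, -0.002]
contact_force: [-0.6, 0.1, -0.4]
gripper_width: 0.998
grasp_force: 0.0
```

>>> servo_tool:
  commands:
    - [0, 0, 0, 0]
    - [0, 0, 0, 0]
    - [0, 0, 0, 0]
    - [0, 0, 0, 0]
    - [0, 0, 0, 0]
    - [0, 0, 0, 0]
    - [0, 0, 0, 0]
    - [0, 0, 0, 0]
    - [0, 0, 0, 0]
  grip: 1
  squeeze: 35

```text
time: 6.9
eef_pos: [582.9, 343.0, 26.1]
tool_rot: [-0.0, 0.615, 0.789, -0.0]
contact_force: [-0.4, 0.4, 0.9]
gripper_width: 0.263
grasp_force: 35.0
```

>>> servo_tool:
  commands:
    - [0, 0, 0.1, 0]
    - [0, 0, 0.2, 0]
    - [0, 0, 0.3, 0]
    - [0, 0, 0.3, 0]
    - [0, 0, 0.1, 0]
    - [0, 0, 0, 0]

```text
time: 7.5
eef_pos: [583.6, 343.6, 77.9]
tool_rot: [0.0, 0.615, 0.789, 0.001]
contact_force: [0.3, -0.0, -4.0]
gripper_width: 0.264
grasp_force: 35.0
```

```bash
python3 - <<'E'
from h import *
s=arm.observe(); print(s['eef_pos'],s['contact_force'],s['moment'],s['grasp_force'])
o=s['eef_pos']
for n in ('top','scene'):
    p,d,c=grab(n); W=cloud(d,c); Z=W[...,2]; Z[d<300]=-99
    m=(p.min(2)>70)&(np.ptp(p.astype(int),axis=2)<25)&(abs(W[...,0]-600)<50)&(W[...,1]>180)&(W[...,1]<310)&(Z>20)&(Z<130)
    P=W[big(m)]; a=np.polyfit(P[:,1],P[:,2],1); print(n,len(P),P[:,1].min(),P[:,1].max(),'z slope',a[0], P[:,2].min(),P[:,2].max())
    if n=='scene': cv2.imwrite('pics/lift.png',p[200:340,330:500,::-1].repeat(4,0).repeat(4,1))
E
```

```text
[583.56923054 343.6343615   77.91133783] [ 0.31296666 -0.0445182  -3.9955125 ] [ 2.54090063e-01 -1.01515329e-01  1.43273825e-04] 34.998820424079895
top 530 218.38820906959515 305.0309799050941 z slope 0.437709320379969 36.36225124555002 78.1294880543671
scene 326 219.56388871635465 304.1340201089544 z slope 0.4390768710176884 34.72745556915667 74.83161314896812
```

View pics/lift.png

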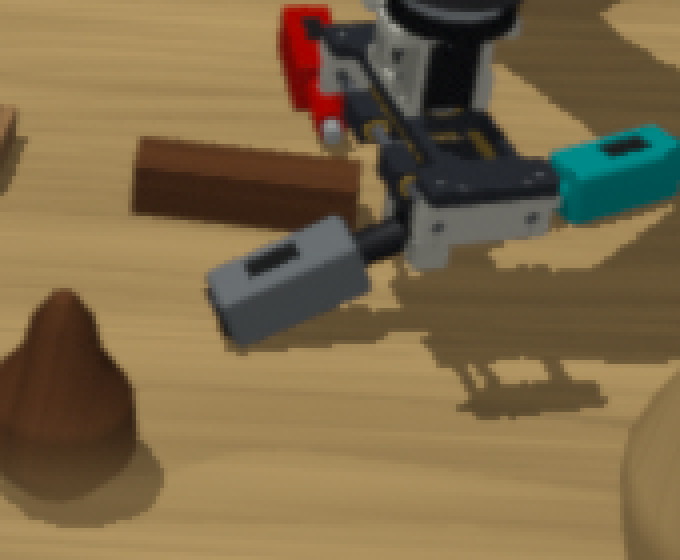

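The tail sags by 24° at 35 N. I'll set it back level, regrip at 60 N and lift slowly.

>>> servo_tool:
  commands:
    - [0, 0, -0.2, 0]
    - [0, 0, -0.3, 0]
    - [0, 0, -0.3, 0]
    - [0, 0, -0.2, 0]
    - [0, 0, -0.03, 0]
    - [0, 0, 0, 0]

```text
time: 8.2
eef_pos: [582.9, 343.3, 24.0]
tool_rot: [0.0, 0.615, 0.789, -0.0]
contact_force: [-3.0, 3.4, 7.8]
gripper_width: 0.267
grasp_force: 35.0
```

>>> servo_tool:
  commands:
    - [0, 0, 0, 0]
    - [0, 0, 0, 0]
    - [0, 0, 0, 0]
  grip: 0.2

```text
time: 8.5
eef_pos: [582.5, 342.0, 23.4]
tool_rot: [-0.0, 0.615, 0.788, -0.001]
contact_force: [-0.9, -0.7, -0.4]
gripper_width: 0.392
grasp_force: 0.0
```

>>> servo_tool:
  commands:
    - [0, -0.08, 0, 0]
    - [0, 0, 0, 0]
    - [0, 0, 0, 0]
    - [0, 0, 0, 0]
    - [0, 0, 0, 0]
    - [0, 0, 0, 0]
  grip: 1
  squeeze: 60

```text
time: 9.1
eef_pos: [582.8, 338.8, 24.4]
tool_rot: [-0.0, 0.615, 0.789, -0.0]
contact_force: [0.3, -1.7, -1.6]
gripper_width: 0.256
grasp_force: 60.0
```

>>> servo_tool:
  commands:
    - [0, 0, 0.04, 0]
    - [0, 0, 0.1, 0]
    - [0, 0, 0.15, 0]
    - [0, 0, 0.2, 0]
    - [0, 0, 0.2, 0]
    - [0, 0, 0.2, 0]
    - [0, 0, 0.1, 0]
    - [0, 0, 0.04, 0]

```text
time: 9.9
eef_pos: [583.3, 339.3, 77.2]
tool_rot: [0.0, 0.615, 0.789, 0.001]
contact_force: [-0.5, 0.1, -3.8]
gripper_width: 0.256
grasp_force: 60.0
```

```bash
cat > sag.py <<'E'
from h import *
s=arm.observe(); print(s['eef_pos'],s['contact_force'],s['moment'],s['grasp_force'])
p,d,c=grab('top'); W=cloud(d,c); Z=W[...,2]; Z[d<300]=-99
e=s['eef_pos']
m=(p.min(2)>70)&(np.ptp(p.astype(int),axis=2)<25)&(abs(W[...,0]-e[0]-15)<50)&(W[...,1]>e[1]-170)&(W[...,1]<e[1]-30)&(Z>20)&(Z<250)
P=W[big(m)]; print('slope',np.polyfit(P[:,1],P[:,2],1)[0]); rect(P,'body top')
E
python3 sag.py
```

```text
[583.27606941 339.30210539  77.22061446] [-0.46457227  0.09969624 -3.8400772 ] [ 0.18983657 -0.07254054  0.05916742] 59.96877729892731
slope 0.03813998863228814
body top 578 [[572.0, 300.0], [596.0, 212.0], [631.0, 221.0], [607.0, 309.0]] c [601.2 260.6] sz [36.3 91.2] ang 15.1 z [87.6 91.3 94.5]
```

It holds level at 60 N, but the grip is 81 mm from the origin. I need about 88 mm so the fingers clear the blocks, so I'll regrip 7 mm further along the nose.

>>> servo_tool:
  commands:
    - [0, 0, -0.2, 0]
    - [0, 0, -0.3, 0]
    - [0, 0, -0.3, 0]
    - [0, 0, -0.15, 0]
    - [0, 0, -0.06, 0]
    - [0, 0, 0, 0]

```text
time: 10.55
eef_pos: [582.6, 338.5, 24.9]
tool_rot: [-0.0, 0.615, 0.789, -0.001]
contact_force: [-1.3, -0.3, -0.8]
gripper_width: 0.264
grasp_force: 60.0
```

>>> servo_tool:
  commands:
    - [0, 0, 0, 0]
    - [0, 0, 0, 0]
    - [-0.035, 0.14, 0, 0]
    - [0, 0, 0.02, 0]
  grip: 0.2

```text
time: 10.95
eef_pos: [581.6, 347.2, 27.2]
tool_rot: [0.0, 0.615, 0.789, 0.001]
contact_force: [-0.1, -0.2, 0.7]
gripper_width: 0.396
grasp_force: 0.0
```

>>> servo_tool:
  commands:
    - [0, 0, 0, 0]
    - [0, 0, 0, 0]
    - [0, 0, 0, 0]
    - [0, 0, 0, 0]
    - [0, 0, 0, 0]
    - [0, 0, 0, 0]
  grip: 1
  squeeze: 60

```text
time: 11.55
eef_pos: [581.3, 346.2, 26.7]
tool_rot: [0.0, 0.615, 0.789, 0.0]
contact_force: [-0.7, 1.8, 2.9]
gripper_width: 0.257
grasp_force: 60.0
```

>>> servo_tool:
  commands:
    - [0, 0, 0.03, 0]
    - [0, 0, 0.07, 0]
    - [0, 0, 0.12, 0]
    - [0, 0, 0.2, 0]
    - [0, 0, 0.2, 0]
    - [0, 0, 0.2, 0]
    - [0, 0, 0.2, 0]
    - [0, 0, 0.2, 0]
    - [0, 0, 0.2, 0]
    - [0, 0, 0.2, 0]
    - [0, 0, 0.2, 0]
    - [0, 0, 0.15, 0]
    - [0, 0, 0.05, 0]

```text
time: 12.85
eef_pos: [581.6, 346.3, 128.8]
tool_rot: [0.0, 0.615, 0.789, 0.001]
contact_force: [-0.4, 0.2, -4.7]
gripper_width: 0.257
grasp_force: 60.0
```

```bash
python3 sag.py
```

```text
[581.58225865 346.31974338 128.80509784] [-0.41918855  0.17948022 -4.65062209] [ 0.36794754 -0.07772068 -0.01488322] 59.99827802181244
slope 0.04579990122975152
body top 640 [[571.0, 303.0], [594.0, 212.0], [630.0, 221.0], [607.0, 312.0]] c [600.8 262.1] sz [36.9 94.5] ang 14.1 z [135.5 139.2 142.8]
```

>>> servo_tool:
  commands:
    - [-0.03, -0.1, 0, -0.02]
    - [-0.03, -0.2, 0, -0.02]
    - [-0.03, -0.3, 0, -0.02]
    - [-0.03, -0.4, 0, -0.02]
    - [-0.03, -0.4, 0, -0.02]
    - [-0.03, -0.4, 0, -0.02]
    - [-0.03, -0.4, 0, -0.02]
    - [-0.03, -0.4, 0, -0.02]
    - [-0.03, -0.4, 0, -0.02]
    - [-0.03, -0.4, 0, -0.02]
    - [-0.03, -0.4, 0, -0.02]
    - [-0.03, -0.4, 0, -0.02]
    - [-0.03, -0.4, 0, -0.02]
    - [-0.03, -0.4, 0, -0.02]
    - [-0.03, -0.4, 0, -0.02]
    - [-0.03, -0.4, 0, -0.02]
    - [-0.03, -0.4, 0, -0.02]
    - [-0.03, -0.4, 0, -0.01]
    - [-0.02, -0.2, 0, 0]
    - [0, -0.1, 0, 0]

```text
time: 14.9
eef_pos: [553.0, -0.3, 127.6]
tool_rot: [-0.0, 0.685, 0.729, 0.0]
contact_force: [0.3, 0.9, -3.5]
gripper_width: 0.256
grasp_force: 60.0
```

>>> servo_tool:
  commands:
    - [0, -0.1, -0.1, 0]
    - [0, 0, -0.2, 0]
    - [0, 0, -0.15, 0]
    - [0, 0, 0, 0]

```text
time: 15.3
eef_pos: [552.3, -4.0, 103.4]
tool_rot: [-0.001, 0.684, 0.729, -0.001]
contact_force: [-0.5, -0.7, -3.2]
gripper_width: 0.258
grasp_force: 60.0
```

```bash
python3 - <<'E'
from h import *
s=arm.observe(); q=s['tool_rot']; print(s['time'],s['eef_pos'],s['joint_positions'].round(2),s['contact_force'],'ytool deg',np.degrees(np.arctan2(q[2]**2-q[1]**2+q[0]**2-q[3]**2,2*(q[1]*q[2]-q[0]*q[3]))))
p,d,c=grab('top'); save('t2',p[150:330,300:470].repeat(3,0).repeat(3,1)); p,d,c=grab('scene'); save('s2',p[150:330,180:380].repeat(3,0).repeat(3,1))
a=cv2.imread('pics/t2.png');b=cv2.imread('pics/s2.png'); cv2.imwrite('pics/ts2.png',cv2.resize(np.hstack([a,b]),None,fx=.7,fy=.7))
E
```

```text
15.3 [552.27125263  -4.00491056 103.42574427] [ 0.35  0.3  -0.44 -0.   -0.83  2.86] [-0.53380421 -0.66371682 -3.22492266] ytool deg 3.6159342650202664
```

View pics/ts2.png

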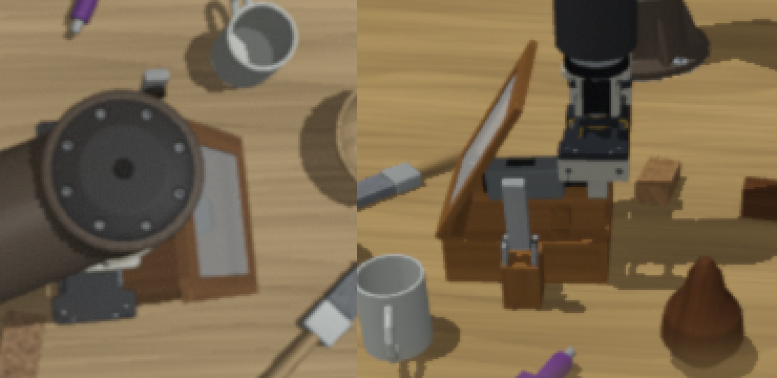

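```bash
python3 - <<'E'
from h import *
e=arm.observe()['eef_pos']
for n in ('scene','top'):
    p,d,c=grab(n); W=cloud(d,c); X,Y,Z=[W[...,i] for i in range(3)]; k=(d>300)&(X>440)&(X<660)
    arms=k&(np.ptp(p.astype(int),axis=2)<25)&(p.max(2)<110)&(Y>-78)&(Y<80)&(Z>130)
    for z in range(130,440,20):
        m=arms&(Z>=z)&(Z<z+20)
        if m.sum()>8: print(n,'z-e',round(z-e[2]),'y-e',(Y[m].min()-e[1]).round(1),(Y[m].max()-e[1]).round(1),m.sum())
    brown=k&(p[...,0].astype(int)-p[...,2]>25)&(Z>205)&(Z<260)&(Y<-60)&(Y>-130)
    P=W[brown]; i=P[:,1].argsort()[-1:]; print(n,'lid edge: max y',np.percentile(P[:,1],[95,99,100]).round(1),'z max',np.percentile(P[:,2],[95,99]).round(1), len(P))
E
```

```text
scene z-e 25 y-e -27.3 40.0 15
scene z-e 45 y-e -39.8 42.5 319
scene z-e 65 y-e -42.9 44.2 565
scene z-e 85 y-e -39.3 44.8 361
scene z-e 105 y-e -20.8 26.9 162
scene z-e 125 y-e -31.7 39.5 111
scene z-e 145 y-e -33.8 38.0 234
scene z-e 165 y-e -39.2 45.5 224
scene z-e 185 y-e -41.8 45.6 305
scene z-e 205 y-e -40.6 46.7 333
scene z-e 225 y-e -39.9 46.9 337
scene z-e 245 y-e -44.5 46.8 341
scene z-e 265 y-e -44.2 47.2 345
scene z-e 285 y-e -45.4 53.3 357
scene z-e 305 y-e -47.3 83.4 446
scene z-e 325 y-e -45.8 83.7 521
scene lid edge: max y [-76.9 -75.1 -73.9] z max [237.1 238.3] 315
top z-e 45 y-e -36.0 43.3 35
top z-e 65 y-e -43.5 43.6 252
top z-e 85 y-e -44.0 41.8 587
top z-e 305 y-e -28.7 3.5 9
top lid edge: max y [-83.3 -82.1 -81.8] z max [237.6 239.3] 378
```

>>> servo_tool:
  commands:
    - [0.01, -0.05, -0.08, -0.015]
    - [0.01, -0.1, -0.12, 0]
    - [0.01, -0.1, -0.12, 0]
    - [0.01, -0.1, -0.1, 0]
    - [0, -0.1, -0.08, 0]
    - [0, -0.04, -0.05, 0]
    - [0, 0, 0, 0]

```text
time: 16.2
eef_pos: [555.0, -29.0, 77.1]
tool_rot: [-0.0, 0.688, 0.726, -0.0]
contact_force: [-1.0, 0.4, -4.6]
gripper_width: 0.258
grasp_force: 60.0
```

```bash
python3 - <<'E'
from h import *
s=arm.observe(); q=s['tool_rot']; print(s['time'],s['eef_pos'],s['contact_force'],'ytool deg',np.degrees(np.arctan2(q[2]**2-q[1]**2+q[0]**2-q[3]**2,2*(q[1]*q[2]-q[0]*q[3]))))
p,d,c=grab('wrist'); 
s=cv2.resize(p[:,:,::-1],(400,300)); q,d2,c2=grab('scene'); b=cv2.resize(q[160:300,200:340,::-1],(300,300))
cv2.imwrite('pics/w3.png',np.hstack([s,b]))
E
```

```text
16.2 [554.9568669  -29.00951264  77.0623424 ] [-0.95073038  0.43301826 -4.5931338 ] ytool deg 3.114206406160628
```

View pics/w3.png

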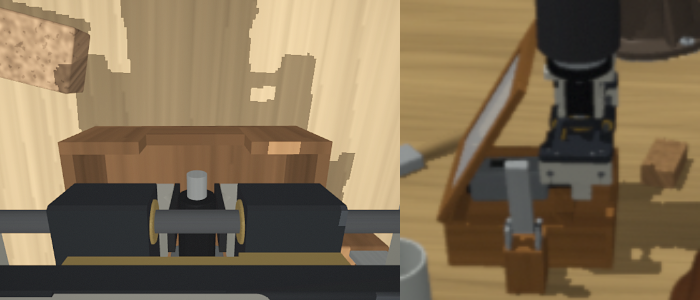

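The collet (197,185) is centred over the notch and the tail is under the lid without contact. I'll lower it slowly.

>>> servo_tool:
  commands:
    - [0, 0, -0.1, 0]
    - [0, 0, -0.15, 0]
    - [0, 0, -0.15, 0]
    - [0, 0, -0.15, 0]
    - [0, 0, -0.1, 0]
    - [0, 0, -0.05, 0]
    - [0, 0, 0, 0]

```text
time: 17.0
eef_pos: [555.0, -28.6, 42.0]
tool_rot: [-0.0, 0.687, 0.726, -0.0]
contact_force: [-0.2, -0.9, -4.6]
gripper_width: 0.258
grasp_force: 60.0
```

>>> servo_tool:
  commands:
    - [0, 0, -0.04, 0]
    - [0, 0, -0.04, 0]
    - [0, 0, -0.04, 0]
    - [0, 0, 0, 0]

```text
time: 17.4
eef_pos: [555.4, -28.5, 36.5]
tool_rot: [0.0, 0.687, 0.726, 0.0]
contact_force: [-0.5, 0.3, -2.6]
gripper_width: 0.255
grasp_force: 60.0
```

>>> servo_tool:
  commands:
    - [0, 0, -0.03, 0]
    - [0, 0, -0.02, 0]
    - [0, 0, -0.02, 0]
    - [0, 0, 0, 0]

```text
time: 17.8
eef_pos: [555.4, -28.4, 33.1]
tool_rot: [0.0, 0.687, 0.726, 0.0]
contact_force: [-0.4, 1.7, -1.4]
gripper_width: 0.257
grasp_force: 60.0
```

>>> servo_tool:
  commands:
    - [0, 0, -0.02, 0]
    - [0, 0, -0.01, 0]
    - [0, 0, 0, 0]

```text
time: 18.1
eef_pos: [555.5, -28.2, 32.3]
tool_rot: [0.0, 0.687, 0.726, 0.0]
contact_force: [-2.5, 3.5, 6.7]
gripper_width: 0.258
grasp_force: 60.0
```

>>> servo_tool:
  commands:
    - [0, 0, 0, 0]
    - [0, 0, 0, 0]
    - [0, 0, 0, 0]
    - [0, 0, 0, 0]
  grip: 0.1
  squeeze: 10

```text
time: 18.5
eef_pos: [555.1, -28.7, 31.5]
tool_rot: [-0.0, 0.687, 0.726, -0.0]
contact_force: [0.3, -0.3, -0.6]
gripper_width: 0.449
grasp_force: 0.0
```

>>> servo_tool:
  commands:
    - [0, 0, 0.1, 0]
    - [0, 0, 0.3, 0]
    - [0, 0, 0.5, 0]
    - [0, 0, 0.5, 0]
    - [0, 0.3, 0.5, 0]
    - [0, 0.5, 0.5, 0]
    - [0, 0.5, 0.5, 0]
    - [0, 0.5, 0.5, 0]
    - [0, 0.5, 0.5, 0]
    - [0, 0.2, 0.2, 0]
    - [0, 0, 0, 0]

```text
time: 19.6
eef_pos: [555.8, 97.8, 238.2]
tool_rot: [0.001, 0.687, 0.727, 0.001]
contact_force: [-0.8, 0.6, -0.2]
gripper_width: 0.449
grasp_force: 0.0
```

```bash
python3 - <<'E'
from h import *
s=arm.observe(); print(s['time'],s['eef_pos'],s['joint_positions'].round(2))
p,d,c=grab('top'); W=cloud(d,c); X,Y,Z=[W[...,i] for i in range(3)]; Z[d<300]=-99
O=np.array([557.8,-85.9]);ex=np.array([.055,-.9985]);ey=np.array([.9985,.055])
cx=(W[...,:2]-O)@ex; cy=(W[...,:2]-O)@ey
ins=(abs(cy)<70)&(cx>-86)&(cx<80)&(Z>9)&(Z<70)
print('n',ins.sum())
m=ins&(p.min(2)>55)&(np.ptp(p.astype(int),axis=2)<30)
for a in range(-90,60,10):
    k=ins&(abs(cy)<26)&(cx>=a)&(cx<a+10)
    kk=k&(np.ptp(p.astype(int),axis=2)<30)
    if kk.sum()>3: print(a,kk.sum(),'cy',np.percentile(cy[kk],[5,50,95]).round(1),'z',np.percentile(Z[kk],[5,50,95]).round(1))
cv2.imwrite('pics/t3.png',cv2.resize(p[170:310,310:450,::-1],(560,560),interpolation=cv2.INTER_CUBIC))
E
```

```text
19.6 [555.82158803  97.80624408 238.22578085] [ 0.52  0.18 -0.25  0.   -1.13  2.68]
n 835
-80 23 cy [-6.   0.1  5.2] z [24.7 30.3 35.2]
-70 34 cy [-10.4  -0.    9. ] z [26.3 34.  39.8]
-60 44 cy [-10.7  -1.1  11. ] z [27.3 36.1 40.2]
-50 46 cy [-11.   -1.9   9.8] z [31.  36.2 39. ]
-40 43 cy [-11.7  -0.9   9.2] z [29.3 35.4 40.8]
-30 44 cy [-10.5  -1.4  10.8] z [27.6 36.2 40.6]
-20 71 cy [-16.7  -0.7  14.3] z [27.9 41.4 48.3]
-10 75 cy [-18.2  -1.4  16.7] z [41.9 46.9 50. ]
0 71 cy [-18.9  -2.   15. ] z [37.6 46.9 50.7]
10 79 cy [-19.   -1.1  17.7] z [41.  47.1 49.9]
20 21 cy [-19.4  -1.2  14.8] z [41.3 46.6 51.4]
```

View pics/t3.png

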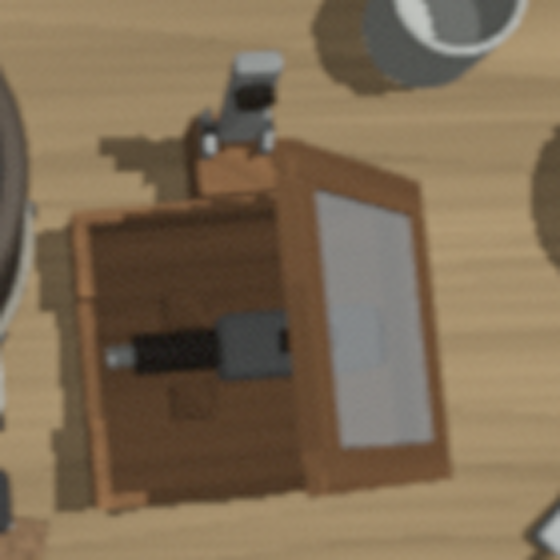

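The handpiece lies flat with its body top at z≈47 (48 expected). The nose is in the slot between the blocks and it is centred within 1.5 mm. Next I'll go over and behind the lid with the fingers shut, turning the wrist back on the way.

>>> servo_tool:
  commands:
    - [0, 0, 0.3, -0.28]
    - [0, 0, 0.4, -0.28]
    - [0, 0, 0.4, -0.28]
    - [0, 0, 0.2, -0.28]
    - [-0.01, -0.29, 0, -0.28]
    - [-0.01, -0.29, 0, -0.28]
    - [-0.01, -0.29, 0, -0.28]
    - [-0.01, -0.29, 0, -0.28]
    - [-0.01, -0.29, 0, -0.28]
    - [-0.01, -0.29, 0, -0.28]
    - [-0.01, -0.29, 0, -0.28]
    - [-0.01, -0.29, 0, -0.28]
    - [-0.01, -0.29, 0, -0.28]
    - [-0.01, -0.29, 0, -0.28]
    - [-0.01, -0.29, 0, -0.28]
    - [-0.01, -0.29, 0, -0.28]
    - [-0.01, -0.29, 0, -0.28]
    - [-0.01, -0.29, 0, -0.28]
    - [-0.01, -0.29, 0, -0.28]
    - [-0.01, -0.29, 0, -0.28]
  grip: 1
  squeeze: 10

```text
time: 21.65
eef_pos: [546.1, -137.0, 299.8]
tool_rot: [0.001, 0.792, -0.611, -0.001]
contact_force: [0.4, 0.1, 0.0]
gripper_width: 0.005
grasp_force: 0.0
```

>>> servo_tool:
  commands:
    - [0, 0, 0, -0.2]
    - [0, 0, 0, -0.2]
    - [0, 0, 0, 0]

```text
time: 21.95
eef_pos: [546.2, -136.5, 299.9]
tool_rot: [0.001, 0.725, -0.688, -0.001]
contact_force: [0.7, -0.1, -0.4]
gripper_width: 0.002
grasp_force: 0.0
```

```bash
python3 - <<'E'
from h import *
s=arm.observe(); print(s['time'],s['eef_pos'],s['tool_rot'],s['joint_positions'].round(2),s['contact_force'])
p,d,c=grab('scene'); W=cloud(d,c); X,Y,Z=[W[...,i] for i in range(3)]
k=(d>300)&(X>600)&(X<660)&(Y<-60)&(Y>-200)&(Z>70)&(p[...,0].astype(int)-p[...,2]>25)
P=W[k]; print('lid z max',np.percentile(P[:,2],[95,99]),'y max',np.percentile(P[:,1],[95,99]))
k=(d>300)&(X>660)&(X<720)&(Y<-50)&(Y>-110)&(Z>85)&(Z<190); rect(W[k],'clamp'); P=W[k]; print(np.polyfit(P[:,2],P[:,0],1),np.percentile(P[:,1],[2,98]))
for z in range(90,190,15):
    m=k&(Z>z)&(Z<z+15)
    if m.any(): print(z,X[m].max().round(1),np.median(X[m]).round(1),Y[m].min().round(),Y[m].max().round())
E
```

```text
21.95 [ 546.20799911 -136.5479443   299.94290268] [ 0.00093787  0.72524439 -0.68849011 -0.0010273 ] [ 0.1   0.15 -0.16 -0.   -1.27 -0.05] [ 0.73064441 -0.09305287 -0.44562851]
lid z max [238.07609377 368.13758354] y max [-78.43863165 -75.34496416]
clamp 379 [[666.0, -60.0], [668.0, -98.0], [701.0, -96.0], [699.0, -58.0]] c [683.6 -77.9] sz [32.9 38. ] ang 2.6 z [ 86.8 134.1 176. ]
[1.63464278e-01 6.67694001e+02] [-93.38052884 -61.74881871]
90 688.4 684.5 -90.0 -66.0
105 691.6 686.7 -90.0 -66.0
120 695.6 689.9 -91.0 -66.0
135 695.9 691.7 -89.0 -65.0
150 699.0 694.6 -89.0 -66.0
165 699.8 695.9 -90.0 -65.0
```

>>> servo_tool:
  commands:
    - [0, 0, -0.2, 0]
    - [0, 0, -0.4, 0]
    - [0, 0, -0.3, 0]
    - [0, 0, -0.1, 0]
    - [0, 0.15, 0, 0]
    - [0, 0.15, 0, 0]
    - [0, 0.1, 0, 0]
    - [0, 0.08, 0, 0]
    - [0, 0.05, 0, 0]
    - [0, 0, 0, 0]

```text
time: 23.0
eef_pos: [547.3, -108.6, 251.9]
tool_rot: [-0.0, 0.727, -0.687, 0.0]
contact_force: [0.5, -0.0, 0.4]
gripper_width: 0.007
grasp_force: 0.0
```

>>> servo_tool:
  commands:
    - [0, 0.12, -0.07, 0]
    - [-0.01, 0.12, -0.07, 0]
    - [0, 0.12, -0.07, 0]
    - [-0.01, 0.12, -0.08, 0]

```text
time: 23.4
eef_pos: [546.3, -84.6, 236.9]
tool_rot: [-0.0, 0.726, -0.687, 0.0]
contact_force: [1.3, -1.0, 2.4]
gripper_width: 0.007
grasp_force: 1.0
```

Contact is light, about 3 N. I'll continue along the arc.

>>> servo_tool:
  commands:
    - [0, 0.11, -0.08, 0]
    - [0, 0.11, -0.09, 0]
    - [-0.01, 0.11, -0.09, 0]
    - [-0.01, 0.1, -0.1, 0]

```text
time: 23.8
eef_pos: [545.3, -62.9, 218.7]
tool_rot: [-0.0, 0.726, -0.687, 0.0]
contact_force: [0.5, 0.2, 2.7]
gripper_width: 0.005
grasp_force: 0.9
```

>>> servo_tool:
  commands:
    - [0, 0.1, -0.1, 0]
    - [-0.01, 0.1, -0.1, 0]
    - [0, 0.09, -0.11, 0]
    - [-0.01, 0.09, -0.11, 0]

```text
time: 24.2
eef_pos: [544.3, -44.1, 197.6]
tool_rot: [-0.0, 0.726, -0.687, -0.0]
contact_force: [0.2, -0.7, 2.2]
gripper_width: 0.006
grasp_force: 0.9
```

>>> servo_tool:
  commands:
    - [0, 0.08, -0.12, 0]
    - [-0.01, 0.08, -0.12, 0]
    - [0, 0.08, -0.12, 0]
    - [0, 0.07, -0.12, 0]

```text
time: 24.6
eef_pos: [543.6, -28.7, 173.5]
tool_rot: [0.0, 0.726, -0.687, -0.0]
contact_force: [-0.3, 0.2, 1.3]
gripper_width: 0.002
grasp_force: 0.8
```

>>> servo_tool:
  commands:
    - [0, 0.06, -0.13, 0]
    - [0, 0.06, -0.13, 0]
    - [0, 0.06, -0.13, 0]
    - [0, 0.05, -0.13, 0]

```text
time: 25.0
eef_pos: [543.4, -17.3, 147.4]
tool_rot: [0.0, 0.726, -0.687, -0.0]
contact_force: [-0.5, -0.2, 1.5]
gripper_width: 0.007
grasp_force: 0.7
```

>>> servo_tool:
  commands:
    - [0, 0.05, -0.13, 0]
    - [0, 0.04, -0.13, 0]
    - [0, 0.04, -0.14, 0]
    - [0, 0.03, -0.14, 0]

```text
time: 25.4
eef_pos: [543.7, -9.4, 120.5]
tool_rot: [0.0, 0.726, -0.687, -0.0]
contact_force: [-1.3, 0.3, 2.1]
gripper_width: 0.009
grasp_force: 0.7
```

>>> servo_tool:
  commands:
    - [0, 0.02, -0.12, 0]
    - [0, 0.02, -0.12, 0]
    - [0, 0.02, -0.1, 0]
    - [0, 0.01, -0.08, 0]
    - [0, 0, 0, 0]

```text
time: 25.9
eef_pos: [543.7, -6.0, 99.5]
tool_rot: [0.0, 0.726, -0.687, -0.0]
contact_force: [-0.4, -0.3, -0.5]
gripper_width: 0.003
grasp_force: 0.0
```

>>> servo_tool:
  commands:
    - [0, 0, -0.05, 0]
    - [0, 0, -0.04, 0]
    - [0, 0, -0.03, 0]
    - [0, 0, 0, 0]

```text
time: 26.3
eef_pos: [543.8, -6.0, 94.0]
tool_rot: [-0.0, 0.726, -0.687, 0.0]
contact_force: [0.1, 0.2, 0.3]
gripper_width: 0.002
grasp_force: 0.0
```

>>> servo_tool:
  commands:
    - [0, 0, -0.03, 0]
    - [0, 0, -0.02, 0]
    - [0, 0, 0, 0]

```text
time: 26.6
eef_pos: [543.9, -6.0, 92.2]
tool_rot: [-0.0, 0.726, -0.687, 0.0]
contact_force: [-2.4, 1.5, 8.1]
gripper_width: 0.005
grasp_force: 3.9
```

Lid contact was 8 N at the shut height. I'll retract, check the lid, and go beyond the clamp.

>>> servo_tool:
  commands:
    - [0, 0, 0.3, 0]
    - [0, 0, 0.6, 0]
    - [0, 0, 0.8, 0]
    - [0, 0, 0.8, 0]
    - [0.1, 0, 0.6, 0]
    - [0.2, -0.1, 0.25, 0]
    - [0.37, -0.13, 0, 0]
    - [0.37, -0.13, 0, 0]
    - [0.37, -0.13, 0, 0]
    - [0.37, -0.13, 0, 0]
    - [0.37, -0.13, 0, 0]
    - [0.37, -0.13, 0, 0]
    - [0.37, -0.13, 0, 0]
    - [0.37, -0.13, 0, 0]
    - [0.37, -0.13, 0, 0]
    - [0.37, -0.13, 0, 0]
    - [0, -0.06, 0, 0]
    - [0, 0, 0, 0]

```text
time: 28.4
eef_pos: [743.5, -79.5, 257.9]
tool_rot: [0.001, 0.726, -0.688, -0.001]
contact_force: [-0.0, 0.7, -0.4]
gripper_width: 0.003
grasp_force: 0.0
```

```bash
python3 - <<'E'
from h import *
s=arm.observe(); print(s['time'],s['eef_pos'],s['joint_positions'].round(2))
for n in ('top','scene'):
    p,d,c=grab(n); W=cloud(d,c); X,Y,Z=[W[...,i] for i in range(3)]
    k=(d>300)&(X>480)&(X<630)&(Y<12)&(Y>-175)&(Z>40)&(Z<110); P=W[k]
    A=np.linalg.lstsq(np.c_[P[:,:2],np.ones(len(P))],P[:,2],rcond=None)[0]; print(n,len(P),'lid plane slope y',A[:2].round(4),'z',np.percentile(P[:,2],[5,50,95]).round(1))
    m=(d>300)&(X>690)&(X<790)&(Y<-110)&(Y>-240)&(Z>20)&(Z<110); rect(W[big(m)],'mug')
E
```

```text
28.4 [743.48677661 -79.48602689 257.91971197] [ 0.15  0.48  0.21 -0.   -1.31 -0.1 ]
top 4271 lid plane slope y [ 0.0006 -0.0059] z [63.5 66.8 70.8]
mug 331 [[746.0, -172.0], [763.0, -241.0], [799.0, -232.0], [782.0, -163.0]] c [ 772.4 -201.9] sz [36.7 70.9] ang 13.8 z [24.5 66.3 90. ]
scene 2075 lid plane slope y [0.0015 0.0015] z [64.1 67.2 70.8]
mug 1195 [[715.0, -168.0], [715.0, -240.0], [790.0, -240.0], [790.0, -168.0]] c [ 752.3 -204. ] sz [75.3 71.8] ang 0.0 z [26.2 64.4 89.1]
```

The lid is level, with slope under 0.006. Now the clamp.

>>> servo_tool:
  commands:
    - [0, 0, -0.3, 0]
    - [0, 0, -0.5, 0]
    - [0, 0, -0.4, 0]
    - [0, 0, -0.2, 0]
    - [-0.15, 0, 0, 0]
    - [-0.15, 0, 0, 0]
    - [-0.1, 0, 0, 0]
    - [-0.1, 0, 0, 0]

```text
time: 29.3
eef_pos: [718.6, -79.0, 190.6]
tool_rot: [-0.001, 0.726, -0.687, 0.001]
contact_force: [-0.9, 1.1, 0.3]
gripper_width: 0.005
grasp_force: 0.0
```

>>> servo_tool:
  commands:
    - [-0.1, 0, 0, 0]
    - [-0.1, 0, 0, 0]
    - [-0.1, 0, 0, 0]
    - [-0.1, 0, 0, 0]
    - [-0.1, 0, 0, 0]

```text
time: 29.8
eef_pos: [693.6, -79.1, 189.3]
tool_rot: [-0.0, 0.726, -0.687, 0.0]
contact_force: [2.8, -1.2, 1.2]
gripper_width: 0.007
grasp_force: 1.4
```

>>> servo_tool:
  commands:
    - [-0.08, 0, -0.01, 0]
    - [-0.08, 0, -0.01, 0]
    - [-0.08, 0, -0.02, 0]
    - [-0.08, 0, -0.03, 0]

```text
time: 30.2
eef_pos: [677.4, -79.0, 185.5]
tool_rot: [0.0, 0.726, -0.687, 0.0]
contact_force: [2.2, -0.2, 2.9]
gripper_width: 0.004
grasp_force: 1.4
```

>>> servo_tool:
  commands:
    - [-0.09, 0, -0.03, 0]
    - [-0.09, -0.01, -0.04, 0]
    - [-0.09, 0, -0.04, 0]
    - [-0.09, -0.01, -0.05, 0]

```text
time: 30.6
eef_pos: [659.2, -79.9, 177.4]
tool_rot: [0.0, 0.726, -0.687, -0.0]
contact_force: [1.3, 0.6, 2.6]
gripper_width: 0.005
grasp_force: 1.4
```

>>> servo_tool:
  commands:
    - [-0.09, 0, -0.06, 0]
    - [-0.09, -0.01, -0.06, 0]
    - [-0.09, 0, -0.06, 0]
    - [-0.08, -0.01, -0.07, 0]
    - [-0.08, 0, -0.08, 0]
    - [-0.07, -0.01, -0.08, 0]

```text
time: 31.2
eef_pos: [634.1, -81.5, 156.6]
tool_rot: [0.0, 0.726, -0.687, -0.0]
contact_force: [-0.3, 0.5, 3.2]
gripper_width: 0.003
grasp_force: 1.3
```

>>> servo_tool:
  commands:
    - [-0.06, 0, -0.09, 0]
    - [-0.06, 0, -0.09, 0]
    - [-0.06, -0.01, -0.1, 0]
    - [-0.05, 0, -0.1, 0]
    - [-0.04, 0, -0.1, 0]
    - [-0.04, -0.01, -0.1, 0]

```text
time: 31.8
eef_pos: [618.9, -82.4, 127.4]
tool_rot: [0.0, 0.726, -0.687, -0.0]
contact_force: [-0.5, 1.9, 3.0]
gripper_width: 0.006
grasp_force: 1.3
```

>>> servo_tool:
  commands:
    - [-0.02, 0, -0.09, 0]
    - [-0.02, 0, -0.08, 0]
    - [-0.01, 0, -0.06, 0]
    - [0, 0, -0.04, 0]
    - [0, 0, 0, 0]

```text
time: 32.3
eef_pos: [616.6, -82.5, 114.1]
tool_rot: [0.0, 0.726, -0.687, -0.0]
contact_force: [-0.5, -0.1, -0.8]
gripper_width: 0.003
grasp_force: 0.0
```

>>> servo_tool:
  commands:
    - [0, 0, -0.03, 0]
    - [0, 0, -0.03, 0]
    - [0, 0, 0, 0]

```text
time: 32.6
eef_pos: [616.8, -82.6, 111.8]
tool_rot: [-0.0, 0.726, -0.687, 0.0]
contact_force: [-1.3, 0.6, 3.5]
gripper_width: 0.005
grasp_force: 1.8
```

>>> servo_tool:
  commands:
    - [0, 0, -0.02, 0]
    - [0, 0, 0, 0]

```text
time: 32.8
eef_pos: [616.8, -82.5, 111.7]
tool_rot: [-0.0, 0.726, -0.687, 0.0]
contact_force: [-4.7, 0.4, 10.6]
gripper_width: 0.005
grasp_force: 5.2
```

>>> servo_tool:
  commands:
    - [0, 0, 0.2, 0]
    - [0, 0, 0.5, 0]
    - [0, 0, 0.7, 0]
    - [0, 0.3, 0.7, 0]
    - [0, 0.6, 0.4, 0]
    - [0, 0.7, 0, 0]
    - [0, 0.7, 0, 0]
    - [0, 0.7, 0, 0]
    - [0, 0.4, 0, 0]
    - [0, 0.1, 0, 0]
    - [0, 0, 0, 0]

```text
time: 33.9
eef_pos: [616.8, 93.2, 235.7]
tool_rot: [-0.0, 0.727, -0.687, 0.0]
contact_force: [1.0, -0.5, -0.2]
gripper_width: 0.006
grasp_force: 0.0
```

```bash
python3 - <<'E'
from h import *
s=arm.observe(); print(s['time'],s['eef_pos'],s['contact_force'])
for n in ('top','scene'):
    p,d,c=grab(n); W=cloud(d,c); X,Y,Z=[W[...,i] for i in range(3)]; 
    if n=='top': q=p
    k=(d>300)&(X>480)&(X<570)&(Y<8)&(Y>-172)&(Z>40)&(Z<110); P=W[k]
    print(n,'lid',np.linalg.lstsq(np.c_[P[:,:2],np.ones(len(P))],P[:,2],rcond=None)[0][:2].round(4),np.median(P[:,2]))
    k=(d>300)&(abs(Y+83)<8)&(X>580)&(X<665)&(Z>75)&(Z<130); P=W[k]; print('clamp',len(P),np.polyfit(P[:,0],P[:,2],1).round(4),np.percentile(P[:,2],[5,50,95]).round(1),P[:,0].min())
cv2.imwrite('pics/end.png',np.hstack([cv2.resize(q[170:310,310:450,::-1],(400,400)),cv2.resize(p[160:300,200:340,::-1],(400,400))]))
E
```

```text
33.9 [616.83568368  93.18962732 235.66579593] [ 0.96412132 -0.52881136 -0.2177244 ]
top lid [-0.0195  0.0025] 66.8579028701869
clamp 281 [6.20000e-03 8.44946e+01] [85.3 88.4 91.4] 580.3812761729213
scene lid [-0.0203  0.0034] 66.84747583770194
clamp 128 [-4.10000e-03  9.14054e+01] [86.6 88.8 90.8] 583.8266606370216
```

View pics/end.png

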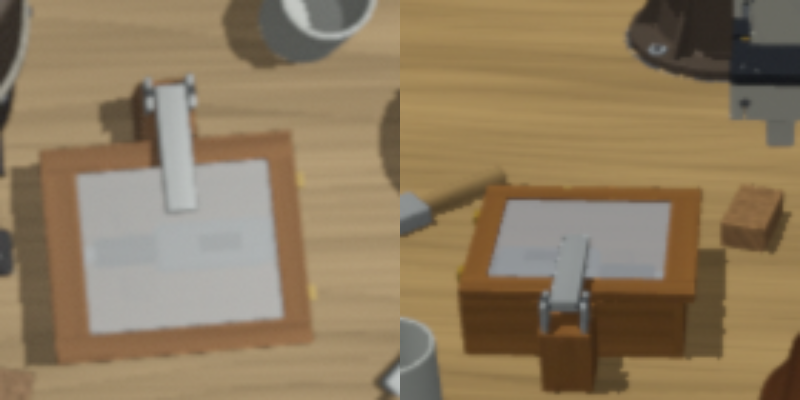

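The lid is shut flat and the clamp lies level across it (top at z≈89, 89.5 expected). The handpiece shows through the pane. The robot is clear of everything, so I'm handing in.

```bash
python3 -c "
from station import arm; print(arm.sign_off())"
```

```text
the job is handed in; nothing more can be done
None
```

The handpiece lies flat in the case with its nose between the blocks, the lid was shut and then the clamp swung fully down; I handed the job in at about 34 s of the 69 s allowed, and no result came back.

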